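Slide the charcoal block into the corner of the soldering hearth

TASK

Get the soldering hearth ready: slide the black charcoal block along the heat board into the corner between the back bricks and the short return brick, until its long side is flush against the back bricks and its end is flush against the return brick. Only push it with the fingers from outside against its sides: never take it between the fingers, lift it or tip it, and let the ring on top ride along untouched, so that it is still lying on the block at the end. Leave the flux pot, the tweezers and the bottle where they are, and finish with the hand clear.

Things in the scene. Friction and masses are not known exactly. Their poses are not given: they have to be found in the camera images.
- hearth: Soldering hearth, fixed: grey heat board (x -150 to 190, y -240 to 240 mm in this frame), top 15 mm above the bench, and on it a back wall of two cream firebricks, y -230 to 230, 64 mm thick, top 72 mm above the bench. The wall's inner face, towards the robot, is the plane x = 120 mm. Origin at bench level, 120 mm in front of the wall's middle; x to the wall, y along it, z up; turned up to 0.2 rad
- return_brick: Return brick, fixed: short cream firebrick on the board at the left or right end of the back wall (it changes), butted against it: 114 mm along x, 64 along y, 57 high. Origin: centre of its underside; axes parallel to the hearth's. The corner to fill lies between the wall's inner face and this brick's side that looks to the wall's middle
- charcoal: Black charcoal soldering block, loose on the heat board: 70 mm along its x, 140 mm along its y, 32 mm high, about 0.15 to 0.3 kg, bound with two thin wires. Origin: centre of its underside (15 mm above the bench). It starts in front of the wall's middle, turned up to 0.45 rad, and slides with 1 to 3 N
- ring_mid (a point): Centre (3 mm above the block's top) of a plain silver ring, 22 mm outer diameter, 6 mm high, lying flat and loose on top of the charcoal block, not far from the middle
- flux_pot: Bystander: small open white ceramic pot, 50 mm diameter, 34 mm high, standing on the heat board by the other end of the back wall. Origin: centre of its underside
- tweezers: Bystander: steel cross-lock tweezers with brown grips, 165 mm along its x, 25 mm wide, 10 mm high, lying on the bench beside the board. Origin: middle of its underside
- bottle: Bystander: white squeeze bottle with a bent nozzle, 60 mm diameter, 152 mm high, on the bench beside the board. Origin: centre of its underside
Mind the look-alikes: they are no part of the job. Of the things shaped like the charcoal, the black one is meant.

How it is judged:
By the outcome, as a careful person would: the job done as asked, in the order asked, and still so for the second after the job is handed in, with the robot touching nothing.
It also fails if it takes over 46 s, if anything falls off the work surface, if the arm or the gripper's body presses on something with over 40 N, if the wrist force passes 120 N, or if a joint passes its speed limit or range.

ROBOT

A 6-joint arm with a two-finger parallel gripper is mounted at the origin on the work surface. World frame = base frame: x ahead of the robot, y to its left, z up, the work surface at z = 0. Lengths are in m, angles in rad, forces in N, time in s.
With the tool pointing down it reaches from about 0.25 to 0.775 m from the base axis. Payload 4 kg.
Tool frame: the origin (TCP) lies at the very end of the fingers, on their centre line; the grasp point (between the pads) lies hold_point_z behind it (hold_point_z is the distance from the TCP to the grasp point, in m); z points along the fingers, y is the direction in which the jaws open and shut (so a half turn about z gives the same grasp; the last joint's range is limited). The gripper opens to 94 mm and grips with 3 to 60 N. Pads are 16 mm wide; open, the fingers measure 119 mm over their backs; the gripper's body (75 mm by 177 mm) begins 78 mm behind the grasp point.
Start: joints at [1.198, 0.087, 1.371, -0, 1.684, -0.103], TCP at [0.147, 0.53, 0.206] pointing down, gripper open.
Joint ranges: [-3.1, 3.1], [-0.76, 2.03], [0.27, 2.55], [-1.08, 4.22], [0.17, 2.65], [-2.57, 2.57]. Speed limits (rad/s): [2.79, 2.79, 3.14, 3.14, 3.14, 3.14].

INTERFACE

Orientations are given as [roll, pitch, yaw] about the fixed x, y, z axes, in that order (R = Rz(yaw) Ry(pitch) Rx(roll)).
In Python, from bench import * gives the robot as it stands.
- The arm moves only by the tool step_arm, never from a script. Its argument "increments" is text: rows parted by semicolons, each of 6 numbers parted by spaces: the shift along the tool's x, y, z in cm, then the turn, a rotation vector about the tool's x, y, z in rad. A call has 1 to 5 rows; each row shifts and turns the commanded pose from where the row before left it, along the tool's axes as they then stand; what a row does not reach is not made up. A row lasts 1/10 s, in which the tool goes at most 50 mm and 8.59 degrees, less where a joint would pass 70% of its speed; a pose out of reach is approached as far as the arm can. A call is refused whole if a number of a shift passes 5 or a number of a turn 0.15, either way. A call with a gripper value outside its range is refused whole. "claw" is the gripper's target within -1 to 1 (shut at 1, half-way at 0, fully open at -1), set as the call begins (left out, the last holds). The fingers move at their own pace and stop on an object; the grip force is fixed at half the most. Time passes only in rows, so rows that do not move let the fingers close. It gives the time, the measured TCP pose, the force and the opening at its end, in the units of the state.
- get_obs(): the state, without advancing time (a new reading comes with each control period).
- snapshot(name): name is "scene" or "top" or "wrist"; returns the picture (420x560x3 uint8, red, green, blue); there is no depth.
- calibration(name): a dict with "camera_matrix" (3x3 intrinsics, pixels), "eye" and "orientation" of the camera in the world; the wrist camera has in their place "tool_from_camera" (4x4, takes a point from camera to tool coordinates, whose origin is the TCP and whose axes are the flange's). Camera axes: x right, y up, looking along -z (the intrinsics and any distortion apply to the point x, -y, -z); pixel columns grow to the right and rows downward; lengths in m; the calibration is good to about 2 mm. The wrist camera is an equidistant fisheye: a pixel r from the principal point sees the ray r / f radians off the axis. A picture is of the moment at which its call begins: read the wrist's pose just before it. calibration takes no time and is no camera call.
- close_job(): hands the job in, once; it reports no verdict.
The state is a dict: "time": time; "joint_positions": joint angles; "qvel": joint speeds; "joint_torque": joint torques, N m; "tool_pos": TCP position; "ee_rot": TCP orientation; "wrist_force": force on the tool from outside, world axes, zero at the start; "wrist_torque": the same for the moment, N m; "width": finger opening in m.
Only numpy, scipy, OpenCV 4.12 (cv2) and the standard library are available. Lean on these libraries where they do the work, as an engineer would, in place of code of your own. Each camera call takes 0.05 s, during which the arm holds its last target. There are 200 camera calls.

## Working session

There is one attempt and no reset: what is moved stays moved. The work goes in short steps, Python scripts to look and compute and a tool call to move; the robot and the scene stay as the last step left them, time stands still between calls to the robot, and variables do not carry over. Pictures are saved under pics/ and viewed, about 8 in all and at most 12, crops included, and the job is handed in when it is done.

Besides the shell and the picture viewer there is one more tool, called after "Call:" in YAML: its name, and indented under it one key for each argument. step_arm: Moves the arm, as the interface text tells. Its arguments: {"type":"object","properties":{"increments":{"type":"string"},"claw":{"type":"number"}},"required":["increments"]}

```bash
mkdir -p pics; ls; python3 - <<'E'
from bench import *
import cv2,numpy as np
for n in("scene","top"):
    cv2.imwrite(f"pics/{n}0.png",snapshot(n)[:,:,::-1])
    c=calibration(n); print(n,c)
print(calibration("wrist"));print(get_obs())
E
```

```text
pics
scene {'camera_matrix': array([[434.85010961,   0.        , 280.54450073],
       [  0.        , 434.85010961, 213.38250776],
       [  0.        ,   0.        ,   1.        ]]), 'eye': array([1.20324242, 0.31192399, 0.67178908]), 'orientation': array([ 0.91866569, -0.00573857,  1.96621541])}
top {'camera_matrix': array([[438.52768299,   0.        , 276.53925269],
       [  0.        , 438.52768299, 211.72994831],
       [  0.        ,   0.        ,   1.        ]]), 'eye': array([0.31782394, 0.01890752, 1.15920174]), 'orientation': array([ 0.16537669, -0.00536449, -1.55921837])}
{'camera_matrix': array([[325.1922621 ,   0.        , 280.90302254],
       [  0.        , 325.1922621 , 203.29955886],
       [  0.        ,   0.        ,   1.        ]]), 'tool_from_camera': array([[-1.53735558e-04,  9.68141368e-01,  2.50404208e-01,
         7.24971912e-02],
       [ 9.99999987e-01,  1.61184942e-04, -9.24207562e-06,
        -1.23344364e-03],
       [-4.93090235e-05,  2.50404203e-01, -9.68141380e-01,
        -1.80046187e-01],
       [ 0.00000000e+00,  0.00000000e+00,  0.00000000e+00,
         1.00000000e+00]])}
{'time': 0.1, 'joint_positions': array([ 1.19789835e+00,  8.78586773e-02,  1.37202938e+00, -2.30436758e-07,
        1.68362135e+00, -1.03091680e-01]), 'qvel': array([-0.00083518, -0.00145474, -0.00391697,  0.00149498, -0.00028023,
        0.0016815 ]), 'joint_torque': array([ 1.42990488e-03, -3.41251838e+01, -3.03301370e+01,  7.18897604e-02,
        3.04718118e-02, -8.77025855e-05]), 'tool_pos': array([0.14642508, 0.52965592, 0.20447089]), 'ee_rot': array([-3.13968606e+00, -1.97023233e-04,  2.87178615e+00]), 'wrist_force': array([ 0.59262907,  0.07602869, -0.26722427]), 'wrist_torque': array([-0.03633861,  0.01492567, -0.05097342]), 'width': 0.0937795233017491}
```

View pics/top0.png

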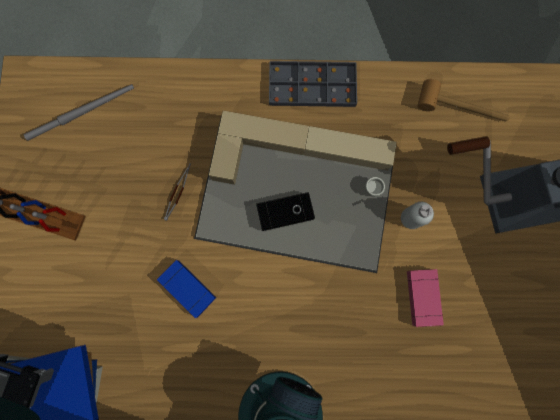

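View pics/scene0.png

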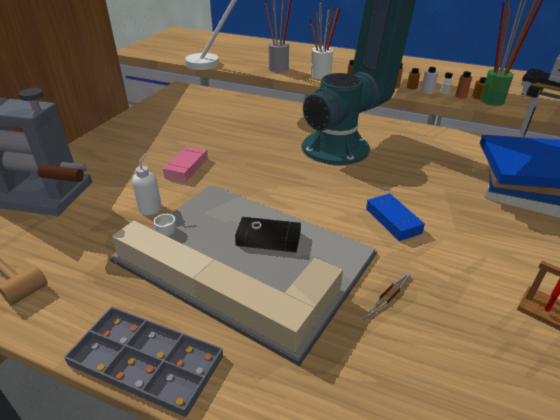

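The top view shows the black block at about (285,211) with the ring at (297,210). The return brick is at the left end of the wall, around (226,158). The pot is at (375,187), the bottle at (418,215) and the tweezers at (175,193). Blocks that could be mistaken for the charcoal are blue (187,288) and pink (425,297); I choose the black one at (285,211).

```bash
cat > h.py <<'E'
from bench import *
import cv2,numpy as np
from scipy.spatial.transform import Rotation as R
def cast(n,uv,z):
    c=calibration(n);K=c["camera_matrix"];uv=np.atleast_2d(uv).astype(float)
    d=np.c_[(uv[:,0]-K[0,2])/K[0,0],-(uv[:,1]-K[1,2])/K[1,1],-np.ones(len(uv))]
    d=R.from_euler("xyz",c["orientation"]).apply(d);e=c["eye"]
    return e+d*((z-e[2])/d[:,2])[:,None]
def proj(n,P):
    c=calibration(n);K=c["camera_matrix"]
    p=R.from_euler("xyz",c["orientation"]).inv().apply(np.atleast_2d(P)-c["eye"])
    return np.c_[K[0,2]-K[0,0]*p[:,0]/p[:,2],K[1,2]+K[1,1]*p[:,1]/p[:,2]]
E
python3 - <<'E'
from h import *
im=cv2.imread("pics/top0.png");hsv=cv2.cvtColor(im,cv2.COLOR_BGR2HSV)
m=(im.max(2)<45).astype(np.uint8);m[:170]=0;m[250:]=0;m[:,:240]=0;m[:,330:]=0
m=cv2.morphologyEx(m,cv2.MORPH_CLOSE,np.ones((7,7)))
cs,_=cv2.findContours(m,0,2);c=max(cs,key=cv2.contourArea);print(cv2.contourArea(c),cv2.minAreaRect(c))
P=cast("top",cv2.convexHull(c)[:,0],.047)[:,:2];r=cv2.minAreaRect((P*1000).astype(np.float32));print("black@47",r,cv2.boxPoints(r))
# board outline
for p in ((160,250),(250,225),(250,130),(240,160),(225,160),(350,150),(265,137),(262,147),(285,211)):print(p,im[p[1],p[0]],hsv[p[1],p[0]])
print("boardcorners",cast("top",[(196,238),(378,271)],.015))
c=cv2.resize(im[95:285,180:450],None,fx=2.9,fy=2.9,interpolation=cv2.INTER_CUBIC);cv2.imwrite("pics/crop.png",c)
E
```

```text
1459.5 ((284.97723388671875, 210.82774353027344), (28.60245132446289, 54.34150695800781), 77.27564239501953)
black@47 ((506.2607727050781, -6.4899444580078125), (74.40680694580078, 139.4410400390625), 13.521918296813965) [[453.78677  52.59916]
 [486.39047 -82.97665]
 [558.73474 -65.57905]
 [526.1311   69.99676]]
(160, 250) [ 52  86 109] [ 18 133 109]
(250, 225) [62 67 67] [30 19 67]
(250, 130) [105 134 145] [ 22  70 145]
(240, 160) [82 88 90] [23 23 90]
(225, 160) [ 98 125 136] [ 21  71 136]
(350, 150) [113 140 149] [ 22  62 149]
(265, 137) [103 134 145] [ 22  74 145]
(262, 147) [48 58 62] [21 58 62]
(285, 211) [6 7 9] [10 85  9]
boardcorners [[ 0.43654201  0.22489523  0.015     ]
 [ 0.35649994 -0.24960312  0.015     ]]
```

View pics/crop.png

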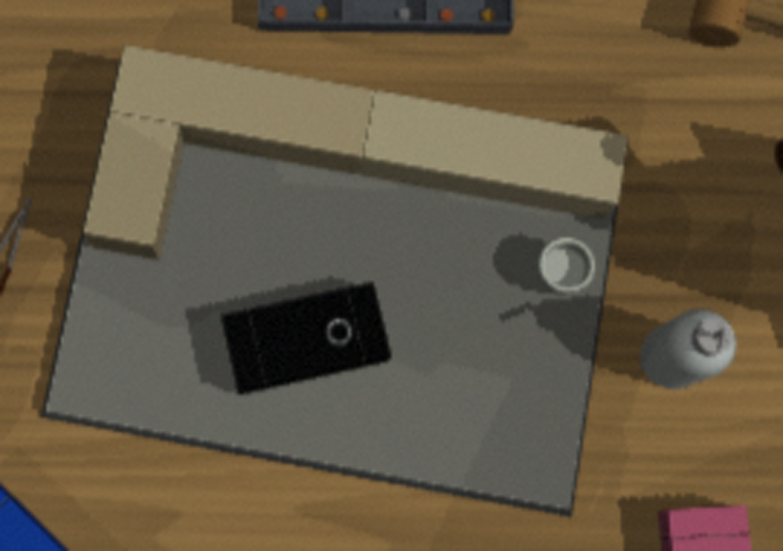

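The crop confirms the choice: a black, wire-bound block with the ring on top. Next I work out the hearth frame and check it against the given sizes.

```bash
cat >> h.py <<'E'
T=-0.167;O=np.array([.5444,-.0373])
def H(P): # world->hearth mm
    d=(np.atleast_2d(P)[:,:2]-O)*1000;c,s=np.cos(T),np.sin(T)
    return np.c_[d[:,0]*c+d[:,1]*s,-d[:,0]*s+d[:,1]*c].round(1)
E
python3 - <<'E'
from h import *
px=lambda a:np.array(a)/2.9+[180,95]
np.set_printoptions(suppress=True)
print("wall inner top",H(cast("top",px([(182,126),(365,158),(617,205)]),.072)))
print("wall inner bottom",H(cast("top",px([(184,144),(365,175),(600,212)]),.015)))
print("brick top inner side",H(cast("top",px([(182,126),(157,245),(84,236)]),.072)))
print("brick bottom inner corner",H(cast("top",px([(184,144),(162,257)]),.015)))
print("board",H(cast("top",px([(43,413),(570,512)]),.015)))
print("block",H(cast("top",px([(223,315),(374,283),(390,355),(240,390)]),.047)))
print("ring",H(cast("top",px((339,331)),.05)),"pot",H(cast("top",px((567,265)),.049)),"bottle",H(cast("top",px((709,330)),.13)))
print("tcp",H([get_obs()["tool_pos"]]))
E
```

```text
wall inner top [[ 120.2  164.3]
 [ 120.3   -1.2]
 [ 117.7 -227.5]]
wall inner bottom [[ 121.8  166.8]
 [ 122.5   -4.9]
 [ 126.6 -225.7]]
brick top inner side [[120.2 164.3]
 [  9.4 165.1]
 [  5.9 229.7]]
brick bottom inner corner [[121.8 166.8]
 [ 11.8 166.1]]
board [[-149.   244. ]
 [-152.1 -237.1]]
block [[ -37.2   98.5]
 [  15.5  -28.9]
 [ -46.2  -53.6]
 [-100.5   71.3]]
ring [[-33.6  -5.4]] pot [[  62.1 -196.1]] bottle [[   7.3 -303.3]]
tcp [[-486.7  492.9]]
```

Call:
step_arm:
  increments: "-3 -3.9 0 0 0 -0.103; -3 -3.9 0 0 0 0; -3 -3.9 0 0 0 0; -3 -3.9 0 0 0 0; -3 -3.9 0 0 0 0"

```text
time: 0.6
tool_pos: [0.2577, 0.3089, 0.205]
ee_rot: [-3.141, -0.0, 2.976]
wrist_force: [0.6, 0.3, 0.4]
width: 0.094
```

Call:
step_arm:
  increments: "-3 -3.9 0 0 0 0; -3 -3.9 0 0 0 0; -3 -3.9 0 0 0 0; -3 -3.9 0 0 0 0; -3 -3.9 0 0 0 0"

```text
time: 1.1
tool_pos: [0.3733, 0.0917, 0.2053]
ee_rot: [3.141, 0.0, 2.975]
wrist_force: [1.3, 0.4, 0.3]
width: 0.0937
```

Call:
step_arm:
  increments: "-3 -3.9 1 0 0 0; -2.7 -3.4 2.5 0 0 0; 0 0 4.5 0 0 0; 0 0 4.5 0 0 0; 0 0 3 0 0 0"

```text
time: 1.6
tool_pos: [0.4148, 0.012, 0.0469]
ee_rot: [-3.141, -0.005, 2.973]
wrist_force: [-0.4, -0.0, -0.8]
width: 0.0941
```

```bash
python3 - <<'E'
from h import *
o=get_obs();print(o["tool_pos"],H(o["tool_pos"]))
im=snapshot("top")[:,:,::-1];cv2.imwrite("pics/top1.png",cv2.resize(im[95:285,180:450],None,fx=2.9,fy=2.9))
E
```

```text
[0.41483344 0.0119835  0.04685758] [[-136.    27.1]]
```

Call:
step_arm:
  increments: "0 -0.3 2.1 0 0 0; -1 0 0 0 0 0; -1 0 0 0 0 0; -0.5 0 0 0 0 0; -0.5 0 0 0 0 0"

```text
time: 2.15
tool_pos: [0.4474, 0.0048, 0.031]
ee_rot: [3.141, 0.001, 2.975]
wrist_force: [-2.6, 1.2, 1.1]
width: 0.0942
```

Call:
step_arm:
  increments: "-0.6 0 0 0 0 0; -0.7 0 0 0 0 0; -0.7 0 0 0 0 0; -0.7 0 0 0 0 0; -0.7 0 0 0 0 0"

```text
time: 2.65
tool_pos: [0.4803, -0.0012, 0.0296]
ee_rot: [3.141, 0.0, 2.975]
wrist_force: [-1.1, 2.2, 0.2]
width: 0.094
```

Call:
step_arm:
  increments: "-0.7 0 0 0 0 0; -0.7 0 0 0 0 0; -0.7 0 0 0 0 0; -0.7 0 0 0 0 0; -0.7 0 0 0 0 0"

```text
time: 3.15
tool_pos: [0.5146, -0.0073, 0.0295]
ee_rot: [-3.141, -0.0, 2.975]
wrist_force: [-2.1, 0.4, 1.8]
width: 0.094
```

```bash
python3 - <<'E'
from h import *
o=get_obs();print(o["tool_pos"],o["wrist_force"],H(o["tool_pos"]))
im=snapshot("top")[:,:,::-1];cv2.imwrite("pics/top1.png",cv2.resize(im[95:285,180:450],None,fx=2.9,fy=2.9))
E
```

```text
[ 0.51463796 -0.00732924  0.02947109] [-2.06148576  0.3995938   1.78103916] [[-34.3  24.6]]
```

View pics/top1.png

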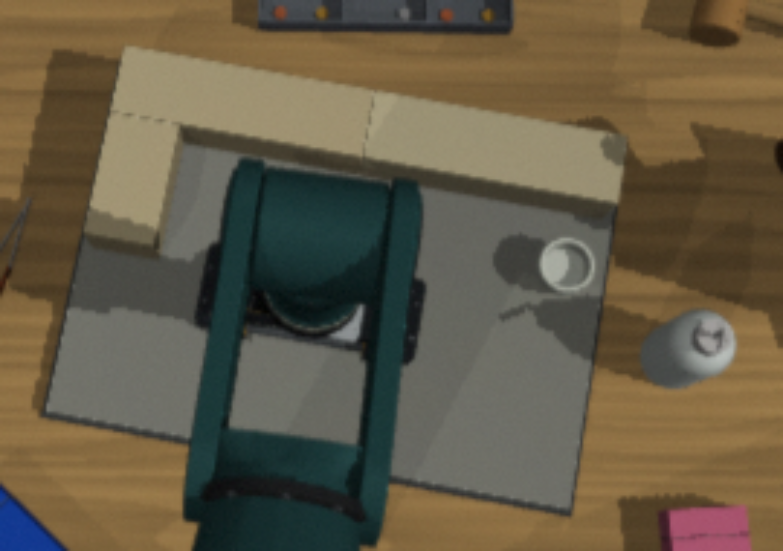

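The arm hides the block in the top view, so I look through the scene camera instead.

```bash
python3 - <<'E'
from h import *
im=snapshot("scene")[:,:,::-1];cv2.imwrite("pics/s1.png",cv2.resize(im[130:330,90:370],None,fx=2.8,fy=2.8))
E
```

```text
(no output)
```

View pics/s1.png

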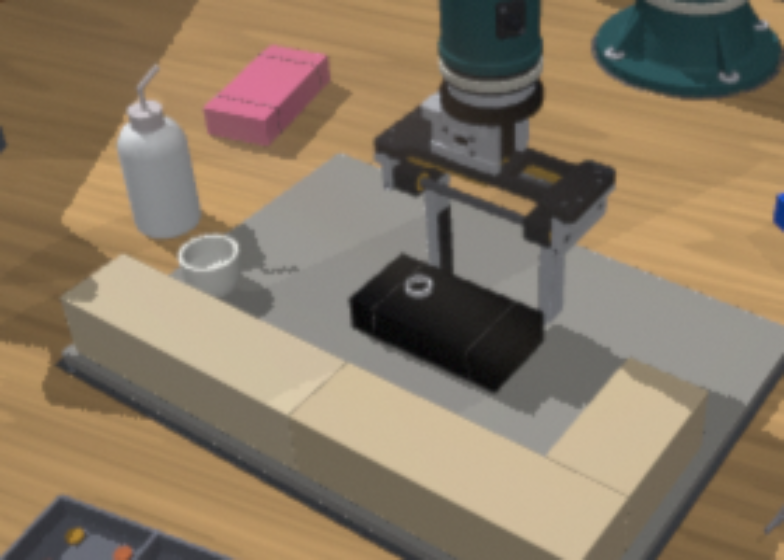

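The block is nearly square to the wall with the ring still on it. The right finger sits near the block's +y end.

```bash
python3 - <<'E'
from h import *
print(H(cast("scene",np.array([(543,318),(497,364),(352,297),(403,255),(418,286)])/2.8+[90,130],.047)))
print(H(cast("scene",np.array([(545,455),(630,362)])/2.8+[90,130],.072)))
E
```

```text
[[-15.1  84.3]
 [ 47.   82.8]
 [ 44.9 -56.1]
 [-19.6 -54.5]
 [  5.9 -20.3]]
[[123.7 171.9]
 [ 16.  176.5]]
```

Call:
step_arm:
  increments: "0.5 0 0 0 0 0; 0 -1.5 0 0 0 0; -0.5 0 0.2 0 0 0; -0.7 0 0 0 0 0; -0.7 0 0 0 0 0"

```text
time: 3.75
tool_pos: [0.5255, -0.0244, 0.0274]
ee_rot: [3.142, -0.001, 2.974]
wrist_force: [-0.2, 0.3, -0.2]
width: 0.0938
```

Call:
step_arm:
  increments: "-0.7 0 0 0 0 0; -0.7 0 0 0 0 0; -0.7 0 0 0 0 0; -0.7 0 0 0 0 0; -0.7 0 0 0 0 0"

```text
time: 4.25
tool_pos: [0.5606, -0.0299, 0.0274]
ee_rot: [3.141, -0.0, 2.975]
wrist_force: [-1.3, 0.5, 0.3]
width: 0.0938
```

Call:
step_arm:
  increments: "-0.7 0 0 0 0 0; -0.6 0 0 0 0 0; -0.5 0 0 0 0 0; -0.3 0 0 0 0 0; -0.2 0 0 0 0 0"

```text
time: 4.75
tool_pos: [0.5829, -0.0338, 0.0275]
ee_rot: [3.142, -0.0, 2.975]
wrist_force: [-1.8, 0.4, -1.7]
width: 0.0939
```

```bash
python3 - <<'E'
from h import *
o=get_obs();print(o["tool_pos"],o["wrist_force"],H(o["tool_pos"]))
E
```

```text
[ 0.58288092 -0.03378836  0.02751159] [-1.84134269  0.36861429 -1.65111446] [[37.4  9.9]]
```

Only a few millimetres are left, so I creep in and watch the force.

Call:
step_arm:
  increments: "-0.2 0 0 0 0 0; -0.2 0 0 0 0 0; -0.1 0 0 0 0 0; 0 0 0 0 0 0"

```text
time: 5.15
tool_pos: [0.5878, -0.0346, 0.0277]
ee_rot: [3.141, 0.0, 2.975]
wrist_force: [-1.3, 0.9, -0.4]
width: 0.0938
```

Call:
step_arm:
  increments: "-0.1 0 0 0 0 0; -0.1 0 0 0 0 0; -0.1 0 0 0 0 0; -0.1 0 0 0 0 0"

```text
time: 5.55
tool_pos: [0.5883, -0.0346, 0.0277]
ee_rot: [3.142, -0.008, 2.974]
wrist_force: [-11.5, 2.3, 7.2]
width: 0.0942
```

The block is against the wall. I back off, shut the fingers and go round to the -y end.

Call:
step_arm:
  increments: "1 0 0 0 0 0; 1.5 0 0 0 0 0"

```text
time: 5.75
tool_pos: [0.5681, -0.0314, 0.0281]
ee_rot: [3.142, 0.003, 2.975]
wrist_force: [-0.6, 0.3, -0.3]
width: 0.094
```

Call:
step_arm:
  increments: "0 -2.5 0 0 0 0; 0 -2.5 0 0 0 0; 0 -2.5 0 0 0 0; 0 -2.5 0 0 0 0; 0 -0.5 0 0 0 0"
  claw: 1

```text
time: 6.25
tool_pos: [0.5499, -0.1371, 0.0282]
ee_rot: [-3.14, 0.003, 2.972]
wrist_force: [0.2, 0.1, 0.4]
width: 0.0575
```

```bash
python3 - <<'E'
from h import *
o=get_obs();print(o["tool_pos"],o["width"],o["wrist_force"],H(o["tool_pos"]))
im=snapshot("scene")[:,:,::-1];cv2.imwrite("pics/s2.png",cv2.resize(im[130:330,90:370],None,fx=2.8,fy=2.8))
E
```

```text
[ 0.54990088 -0.13711802  0.02815448] 0.05750518199961931 [0.18103923 0.06724353 0.39329393] [[ 22.  -97.5]]
```

View pics/s2.png

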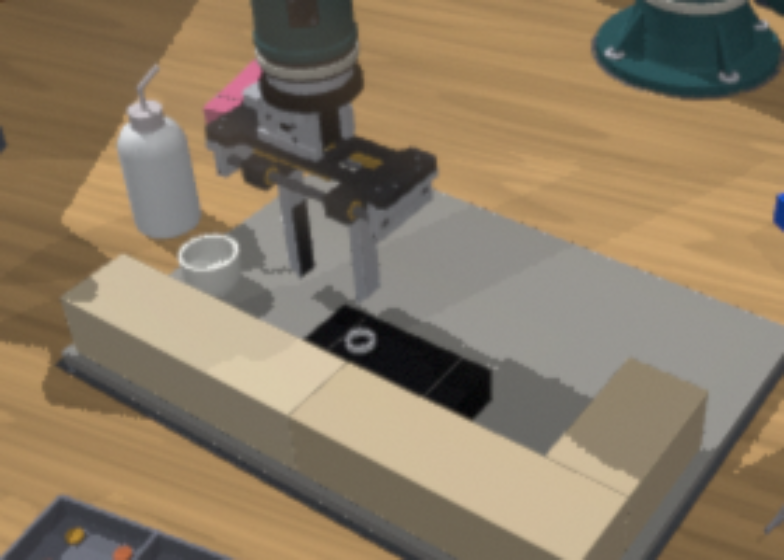

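The block lies along the wall with the ring on it. I let the fingers shut, then step in behind the -y end.

Call:
step_arm:
  increments: "0 -1 0 0 0 0; 0 0 0 0 0 0; -1 0 0 0 0 0; -1 0 0 0 0 0; -1 0 0 0 0 0"

```text
time: 6.8
tool_pos: [0.5787, -0.1491, 0.0276]
ee_rot: [3.141, 0.001, 2.976]
wrist_force: [1.1, -0.4, -0.7]
width: 0.0133
```

Call:
step_arm:
  increments: "-1.4 0 0 0 0 0; -1.4 0 0 0 0 0; 0 1 0 0 0 0; 0 0.7 0 0 0 0; 0 0.5 0 0 0 0"

```text
time: 7.3
tool_pos: [0.6084, -0.131, 0.0273]
ee_rot: [3.141, -0.001, 2.976]
wrist_force: [0.4, -0.1, 0.7]
width: 0.0005
```

Call:
step_arm:
  increments: "0 0.5 0 0 0 0; 0 0.5 0 0 0 0; 0 0.6 0 0 0 0; 0 0.6 0 0 0 0; 0 0.6 0 0 0 0"

```text
time: 7.8
tool_pos: [0.613, -0.105, 0.0277]
ee_rot: [-3.141, -0.0, 2.974]
wrist_force: [-1.4, -1.9, 1.0]
width: 0.0005
```

```bash
python3 - <<'E'
from h import *
o=get_obs();print(o["tool_pos"],o["width"],o["wrist_force"],H(o["tool_pos"]))
im=snapshot("scene")[:,:,::-1];cv2.imwrite("pics/s3.png",cv2.resize(im[130:330,90:370],None,fx=2.8,fy=2.8))
E
```

```text
[ 0.61300869 -0.10497093  0.02767659] 0.00046019831726886216 [-1.38197919 -1.93268209  0.98807064] [[ 78.9 -55.3]]
```

View pics/s3.png

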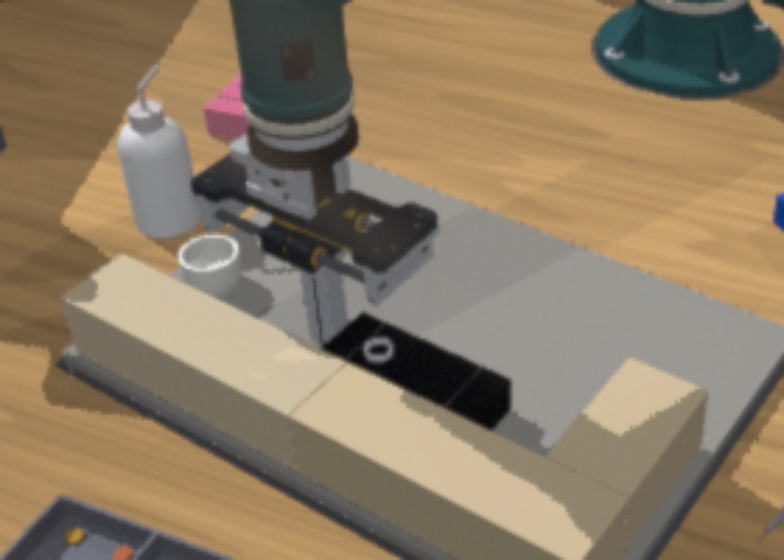

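The push along the wall is working: the block has moved, stays flush and carries the ring. About 69 mm remain.

Call:
step_arm:
  increments: "0 0.6 0 0 0 0; 0 0.6 0 0 0 0; 0 0.6 0 0 0 0; 0 0.6 0 0 0 0; 0 0.6 0 0 0 0"

```text
time: 8.35
tool_pos: [0.6183, -0.0748, 0.0276]
ee_rot: [-3.141, -0.0, 2.975]
wrist_force: [-1.8, -3.3, 1.2]
width: 0.0005
```

Call:
step_arm:
  increments: "0 0.6 0 0 0 0; 0 0.6 0 0 0 0; 0 0.6 0 0 0 0; 0 0.5 0 0 0 0; 0 0.4 0 0 0 0"

```text
time: 8.85
tool_pos: [0.623, -0.048, 0.0276]
ee_rot: [3.141, 0.0, 2.975]
wrist_force: [-1.0, -2.6, 1.0]
width: 0.0003
```

Call:
step_arm:
  increments: "0 0.3 0 0 0 0; 0 0.2 0 0 0 0; 0 0.2 0 0 0 0; 0 0.1 0 0 0 0; 0 0.1 0 0 0 0"

```text
time: 9.35
tool_pos: [0.6244, -0.0397, 0.0276]
ee_rot: [3.141, 0.0, 2.975]
wrist_force: [-1.3, -2.7, 1.2]
width: 0.0001
```

```bash
python3 - <<'E'
from h import *
o=get_obs();print(o["tool_pos"],o["width"],o["wrist_force"],H(o["tool_pos"]))
E
```

```text
[ 0.62442846 -0.0397116   0.02762569] 0.00012542481075687593 [-1.29812313 -2.74470117  1.19659684] [[79.3 10.9]]
```

Call:
step_arm:
  increments: "0 0.1 0 0 0 0; 0 0.1 0 0 0 0; 0 0.1 0 0 0 0; 0 0.1 0 0 0 0; 0 0 0 0 0 0"

```text
time: 9.85
tool_pos: [0.6251, -0.0355, 0.0276]
ee_rot: [3.141, 0.0, 2.975]
wrist_force: [0.1, -2.0, 1.5]
width: 0.0003
```

Call:
step_arm:
  increments: "0 0.1 0 0 0 0; 0 0.1 0 0 0 0; 0 0.1 0 0 0 0; 0 0 0 0 0 0"

```text
time: 10.25
tool_pos: [0.6253, -0.0339, 0.0277]
ee_rot: [-3.14, 0.0, 2.975]
wrist_force: [-1.0, -5.1, 1.9]
width: 0.0003
```

Call:
step_arm:
  increments: "0 0.1 0 0 0 0; 0 0.1 0 0 0 0; 0 0.1 0 0 0 0; 0 0 0 0 0 0"

```text
time: 10.65
tool_pos: [0.6254, -0.0339, 0.0277]
ee_rot: [-3.134, -0.0, 2.974]
wrist_force: [-2.5, -11.1, 1.9]
width: 0.0004
```

It is seated against the brick. I back away, open the fingers, and press the long side once more.

Call:
step_arm:
  increments: "0 -1 0 0 0 0; 0 -1.3 0 0 0 0; 2 0 0 0 0 0; 2.5 0 0 0 0 0; 2.5 0 0 0 0 0"

```text
time: 11.15
tool_pos: [0.5522, -0.0406, 0.0272]
ee_rot: [3.14, -0.001, 2.974]
wrist_force: [0.2, -0.2, -0.3]
width: 0.0001
```

Call:
step_arm:
  increments: "0 2 0 0 0 0; 0 2 0 0 0 0; 0 2 0 0 0 0; 0 2 0 0 0 0; 0 0.7 0 0 0 0"
  claw: -1

```text
time: 11.65
tool_pos: [0.5675, 0.0466, 0.0274]
ee_rot: [3.14, -0.0, 2.977]
wrist_force: [0.3, -0.0, 0.1]
width: 0.037
```

Call:
step_arm:
  increments: "0 0 0 0 0 0; 0 0 0 0 0 0; 0 0 0 0 0 0; 0 0 0 0 0 0"

```text
time: 12.05
tool_pos: [0.5675, 0.0441, 0.0275]
ee_rot: [3.142, -0.0, 2.974]
wrist_force: [0.0, -0.0, 0.1]
width: 0.069
```

```bash
python3 - <<'E'
from h import *
o=get_obs();print(o["tool_pos"],o["width"],o["wrist_force"],H(o["tool_pos"]))
im=snapshot("scene")[:,:,::-1];cv2.imwrite("pics/s4.png",cv2.resize(im[130:330,90:370],None,fx=2.8,fy=2.8))
E
```

```text
[0.56749076 0.04411956 0.02754736] 0.06898621714424856 [ 0.01355232 -0.03201991  0.06104392] [[ 9.2 84.1]]
```

View pics/s4.png

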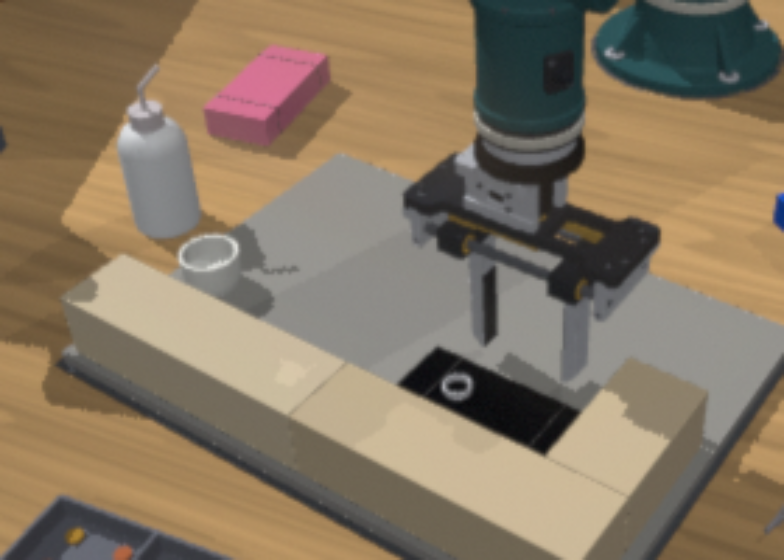

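The block sits in the corner with the ring on top. Now the final press on the long side.

Call:
step_arm:
  increments: "-1 0 0 0 0 0; -1 0 0 0 0 0; -0.6 0 0 0 0 0; -0.3 0 0 0 0 0; -0.2 0 0 0 0 0"

```text
time: 12.6
tool_pos: [0.5985, 0.0396, 0.0274]
ee_rot: [3.142, -0.0, 2.975]
wrist_force: [0.2, -0.4, -0.6]
width: 0.0938
```

Call:
step_arm:
  increments: "-0.1 0 0 0 0 0; -0.1 0 0 0 0 0; -0.1 0 0 0 0 0; -0.1 0 0 0 0 0; 0 0 0 0 0 0"

```text
time: 13.1
tool_pos: [0.6012, 0.0392, 0.0276]
ee_rot: [-3.142, -0.002, 2.975]
wrist_force: [-3.4, 0.4, 0.6]
width: 0.0939
```

Call:
step_arm:
  increments: "-0.1 0 0 0 0 0; -0.1 0 0 0 0 0; -0.1 0 0 0 0 0; 0 0 0 0 0 0"

```text
time: 13.5
tool_pos: [0.6013, 0.0393, 0.0276]
ee_rot: [-3.141, -0.009, 2.974]
wrist_force: [-10.9, 2.1, 7.5]
width: 0.0937
```

Call:
step_arm:
  increments: "1 0 0 0 0 0; 3 0 0 0 0 0; 4 0 -2 0 0 0; 3 0 -4 0 0 0; 3 0 -4 0 0 0"

```text
time: 14.0
tool_pos: [0.4652, 0.0619, 0.1276]
ee_rot: [-3.141, -0.001, 2.975]
wrist_force: [0.8, 0.3, 1.1]
width: 0.094
```

Call:
step_arm:
  increments: "2 2 -4 0 0 0; 2 2 -4 0 0 0; 3 4 0 0 0 0; 3 4 0 0 0 0; 3 4 0 0 0 0"

```text
time: 14.5
tool_pos: [0.365, 0.2427, 0.2085]
ee_rot: [3.139, 0.004, 2.974]
wrist_force: [1.7, 0.2, -0.5]
width: 0.0943
```

Call:
step_arm:
  increments: "3 4 0 0 0 0; 3 4 0 0 0 0; 3 4 0 0 0 0; 2 4 0 0 0 0; 0 0 0 0 0 0"

```text
time: 15.0
tool_pos: [0.2813, 0.4213, 0.207]
ee_rot: [3.139, -0.0, 2.982]
wrist_force: [-0.2, 0.2, -0.1]
width: 0.0939
```

```bash
python3 - <<'E'
from h import *
im=snapshot("top")[:,:,::-1].copy();cv2.imwrite("pics/top2raw.png",im);cv2.imwrite("pics/top2.png",cv2.resize(im[95:285,180:450],None,fx=2.9,fy=2.9,interpolation=cv2.INTER_CUBIC))
E
```

```text
(no output)
```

View pics/top2.png

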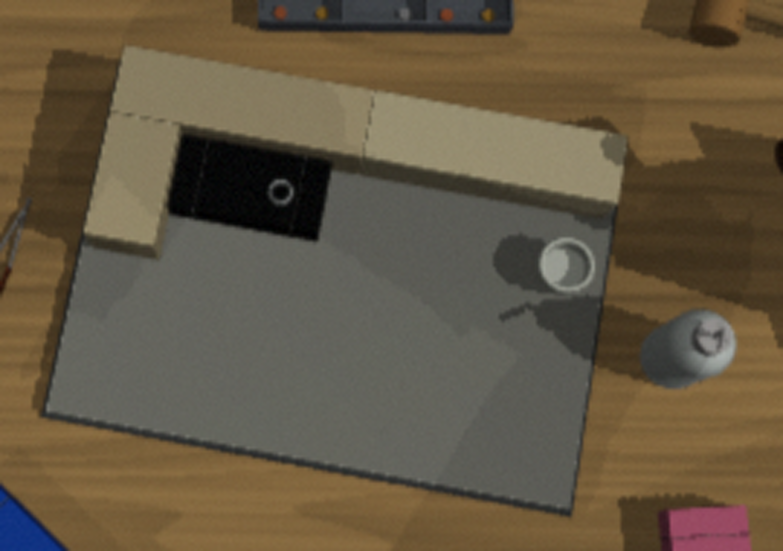

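The block looks flush at both faces with the ring on it, and the bystanders have not moved. One last measurement of the corners before I hand in.

```bash
python3 - <<'E'
from h import *
im=cv2.imread("pics/top2raw.png");m=(im.max(2)<30).astype(np.uint8);m[:130]=0;m[190:]=0;m[:,:232]=0;m[:,300:]=0
m=cv2.morphologyEx(m,cv2.MORPH_CLOSE,np.ones((7,7)))
c=max(cv2.findContours(m,0,2)[0],key=cv2.contourArea)
P=H(cast("top",cv2.convexHull(c)[:,0],.047)).astype(np.float32);r=cv2.minAreaRect(P);print(r,cv2.boxPoints(r))
px=np.array([(183,137),(331,164),(318,241),(168,214),(281,191)])/2.9+[180,95]
print(H(cast("top",px,.047)))
E
```

```text
((83.94181060791016, 98.02523803710938), (137.73997497558594, 76.26936340332031), 89.61199188232422) [[ 45.341618  29.415077]
 [121.60924   28.898582]
 [122.54201  166.6354  ]
 [ 46.274384 167.15189 ]]
[[118.2 164.8]
 [117.3  27.8]
 [ 44.5  27. ]
 [ 44.9 164.3]
 [ 84.2  68. ]]
```

```bash
python3 -c "
from bench import *
print(close_job())"
```

```text
the job is handed in; nothing more can be done
None
```

The black charcoal block is in the corner, flush against the back bricks and the return brick as far as the last picture shows. The job is handed in at about 15 s of the 46 s allowed.

- **Moves:** I pushed it square to the back wall with both fingers open against its long side. I then slid it along the wall with shut fingers on its end until it seated against the return brick, at about 11 N. A final press on the long side reached about 11 N towards the wall (13 N in all), after which I moved the hand clear.
- **Flush:** The last top view puts the block's faces at about x = 117–122 mm (wall at 120) and y = 164–167 mm (brick at 166). It is turned about 0.4° from the wall. These agree within the 2–3 mm the camera can resolve, so the force rise at each contact is the firmer evidence.
- **Ring and bystanders:** The ring is still lying on the block. In the last view the pot and bottle have not moved. The tweezers were only partly in that view, but the hand never came down near them.
- **Disagreements:** The scene camera read about 6 mm off in y against the known brick face, so I relied on the top camera. The seat against the brick came about 3 mm further along than I had worked out, which I put down to finger size and calibration.

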